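# Hang the harvest basket on the drop hook under the drying shelf

## Task

Pick up the small metal basket by its bail and, keeping it level all the way, hang it by the middle of that bail in the hook under the drying shelf's roof board, so that it ends hanging free, level and still. Nobody has measured how high the hook is set: lower the bail gently until you feel it land in the hook, without dropping or forcing it, hold it there for a moment and only then let go. Do not bump the shelf, and leave the pot, the tape and the jar where they are.

Things in the scene. Friction and masses are not known exactly. Their poses are not given: they have to be found in the camera images.
- basket: Open grey metal basket, 116 x 88 x 50 mm (x, y, z), 0.18 to 0.31 kg. Origin: centre of its underside; z up, x along its long side. A rigid dark bail, a 9 mm round bar, arches over it in its x-z plane: legs at x = +-60 mm up to 128 mm, shoulders to x = +-50 mm at 142 mm high, then straight to the apex. At the start it stands on the table, x within 0.4 rad of world x.
- bail_top (a point): Centre of the bail's bar at its apex, x = 0, 150 mm above the basket's underside; the open space below it is 95 mm high (down to the rim). This part of the bail goes into the hook; once let go, the basket may swing for 2 or 3 s.
- bail_grip (a point): Centre of the bail's bar at basket x = -40 mm, 144 mm high, on the end towards the robot: a place to pinch the bail, fingers closing along the basket's y. Take it with the tool tilted as the shelf demands, so that the basket stays level when carried there.
- shelf: Fixed wooden shelf. Origin: on the table below the crook's middle; x to its back, -x is the open front (to the robot), y left, z up. Base board 12 mm thick, x -50 to 140, y +-120 mm; rear posts 24 mm square at x 125, y +-100 mm, rails between them at x 128. A steel J hook hangs from the roof. It stays put under pushes below 60 N.
- roof_edge (a point): Middle of the lower front edge of the shelf's roof board: shelf x = -36 mm, 325 mm high. The board is 18 mm thick and reaches from here back to x = 140 mm, y +-125 mm. An upright gripper strikes it: come from the front with the fingers pointing forward and down, 30 to 45 degrees from vertical.
- hook_axis (a point): Point on the vertical line through the middle of the hook's crook (shelf x = y = 0), 245 mm high. The crook's inner floor lies on this line at an unmeasured height, 0 to 40 mm below this point. Hook bar 8 mm thick, in the shelf's y-z plane: rod at y = +22, upturned tip at y = -22, its top 20 mm above the floor; bring the bail, along x, from the -y side over the tip, then down.
- pot: Bystander: terracotta flower pot, 65 mm wide, 63 mm high, loose. Origin: centre of its underside.
- tape: Bystander: roll of tape lying flat, 98 mm across, 25 mm high, loose. Origin: centre of its underside.
- jar: Bystander: jar with a black lid, 63 mm wide, 90 mm high, loose. Origin: centre of its underside.
There are look-alikes about, which are no part of the job. Leave any green look-alike of the basket alone.

How it is judged:
By the outcome, as a careful person would: the job done as asked, in the order asked, and still so for the second after the job is handed in, with the robot touching nothing.
It also fails if it takes over 64 s, if anything falls off the work surface, if the arm or the gripper's body presses on something with over 40 N, if the wrist force passes 120 N, or if a joint passes its speed limit or range.

## Robot

A 7-joint arm with a two-finger parallel gripper is mounted at the origin on a cart in front of the work surface, level with it; the furniture and walls round the work are solid. World frame = base frame: x ahead of the robot, y to its left, z up, the work surface at z = 0. Lengths are in m, angles in degrees, forces in N, time in s.
With the tool pointing down it reaches from about 0.425 to 0.875 m from the base axis. Payload 4.7 kg.
Tool frame: the origin (TCP) lies between the finger pads; the fingertips stand env.finger_overhang ahead of it and the grasp point (between the pads) lies 5 mm behind it (env.finger_overhang is the distance from the TCP to the fingertips, in m); z points along the fingers, y is the line along which they close (so a half turn about z gives the same grasp; the last joint's range is limited). The gripper opens to 87 mm and grips with 3 to 60 N. Pads are 19 mm wide; open, the fingers measure 117 mm over their backs; the gripper's body (75 mm by 190 mm) begins 51 mm behind the grasp point.
Start: joints at [-64.108, 18.392, -4.016, 83.108, 1.295, 78.541, -3.26], TCP at [0.276, 0.589, 0.237] pointing down, gripper open.
Joint ranges: [-163.93, 163.93], [-17.29, 119.83], [-79.2, 71.16], [3.27, 140.29], [-89.18, 269.18], [5.43, 117.66], [-154.24, 154.24]. Speed limits (degrees/s): [147.25, 147.25, 180, 180, 180, 180, 180].

## Interface

Orientations are given as [roll, pitch, yaw] about the fixed x, y, z axes, in that order (R = Rz(yaw) Ry(pitch) Rx(roll)).
In Python, from cell import telemetry, eyes, env, models gives the robot as it stands. The module is installed in compiled form; this text tells all that it offers.
- The arm moves only by the tool drive_tool, never from a script. Its arguments are lists of equal length, an entry for each row: "angular": the turn, a rotation vector about the tool's x, y, z in rad, a list of three; "delta_pos": the shift along the tool's x, y, z in cm, a list of three; "gripper": the finger opening in cm, from 0 to 8.7. A call has 1 to 20 rows; each row shifts and turns the commanded pose from where the row before left it, along the tool's axes as they then stand; what a row does not reach is not made up. A row lasts 1/10 s, in which the tool goes at most 50 mm and 8.59 degrees, less where a joint would pass 70% of its speed; a pose out of reach is approached as far as the arm can. A call with a gripper value outside its range is refused whole. The fingers move at their own pace and stop on an object; "squeeze" is the grip in N (left out, the last holds). Time passes only in rows, so rows that do not move let the fingers close. It gives the time, the measured TCP pose, the force, the opening and the grip force at its end, in the units of the state.
- telemetry.get_obs(): the state, without advancing time (a new reading comes with each control period).
- eyes.read_camera(name): name is "scene" or "top" or "wrist"; returns a dict with "pixels" (400x640x3 uint8, red, green, blue), "mtx" (3x3 intrinsics, pixels), "origin" and "orientation" of the camera in the world. Camera axes: x right, y down, z forward; pixel columns grow to the right and rows downward; lengths in m; the calibration is good to about 2 mm. The wrist camera is an equidistant fisheye: a pixel r from the principal point sees the ray r / f radians off the axis. A picture is of the moment at which its call begins. There is no depth.
- env.sign_off(): hands the job in; it is judged then, once.
Trained networks look in a picture, given as the dict that the camera call returned (one of the last four; its "shot" number tells which), for a name from the list of things; names that differ only in an ending like _2 or _b are one class to them, and where a whole thing is asked for, a point or a joint stands for the part that bears it (a point fixed in the world has none). Each returns a list of dicts, best first, with "p" (0 to 1); they miss things now and then, are a little off and sometimes report something else, mostly with a low value. They report only what shows in the picture. A call takes as long as a camera call. They do not tell look-alikes from the thing itself.
- models.search_frame(picture, target): "centre" ([column, row] in pixels, amid what is visible of it).
- models.cut_out(picture, target): "pixels" (400x640 bool, what is visible of it) and "centre" ([column, row] in pixels, amid what is visible of it).
The state is a dict: "time_s": time; "qpos": joint angles; "joint_velocities": joint speeds; "effort": joint torques, N m; "tool_pos": TCP position; "tool_rot": TCP orientation; "force": force on the tool from outside, world axes, zero at the start; "wrist_torque": the same for the moment, N m; "grip_width": finger opening in m; "grasp_force": force on a finger pad.
Only numpy, scipy, OpenCV 4.12 (cv2) and the standard library are available. Lean on these libraries where they do the work, as an engineer would, in place of code of your own. Each camera call takes 0.05 s, during which the arm holds its last target. There are 200 camera calls.

## Working session

There is one attempt and no reset: what is moved stays moved. The work goes in short steps, Python scripts to look and compute and a tool call to move; the robot and the scene stay as the last step left them, time stands still between calls to the robot, and variables do not carry over. Pictures are saved under pics/ and viewed, at most 10 in all, crops included, and the job is handed in when it is done.

Besides the shell and the picture viewer there is one more tool, called after "Request:" as a command line: name --argument value ..., lists and objects as JSON in quotes. drive_tool: Moves the arm, as the interface text tells. Its arguments: {"type":"object","properties":{"angular":{"type":"array","items":{"type":"array","items":{"type":"number"}}},"delta_pos":{"type":"array","items":{"type":"array","items":{"type":"number"}}},"gripper":{"type":"array","items":{"type":"number"}},"squeeze":{"type":"number"}},"required":["angular","delta_pos","gripper"]}

```bash
mkdir -p pics; cat > h.py <<'E'
import numpy as np, cv2
from scipy.spatial.transform import Rotation as R
from cell import telemetry, eyes, env, models
def Rot(o):
    o=np.array(o,float)
    return o if o.shape==(3,3) else R.from_euler('xyz',o,degrees=True).as_matrix()
def save(p,n): cv2.imwrite('pics/'+n+'.png',p['pixels'][:,:,::-1])
def ray(p,uv):
    K=np.array(p['mtx']); d=np.array([(uv[0]-K[0,2])/K[0,0],(uv[1]-K[1,2])/K[1,1],1.])
    d=Rot(p['orientation'])@d; return np.array(p['origin']),d/np.linalg.norm(d)
def atz(p,uv,z):
    o,d=ray(p,uv); return o+d*(z-o[2])/d[2]
def proj(p,X):
    c=Rot(p['orientation']).T@(np.array(X)-p['origin']); K=np.array(p['mtx']); return (K@(c/c[2]))[:2]
def tri(rs):
    A=0;b=0
    for o,d in rs:
        M=np.eye(3)-np.outer(d,d);A=A+M;b=b+M@o
    x=np.linalg.solve(A,b); return x,[np.linalg.norm((np.eye(3)-np.outer(d,d))@(x-o)) for o,d in rs]
E
cat > a.py <<'E'
from h import *
print(telemetry.get_obs(), env.finger_overhang)
for c in ['scene','top']:
    p=eyes.read_camera(c); save(p,c+'1'); print(c,p['origin'],p['orientation'],p['mtx'])
    for t in ['basket','bail_top','bail_grip','shelf','roof_edge','hook_axis','pot','tape','jar']:
        print(t,[(np.round(q['centre'],1).tolist(),round(q['p'],2)) for q in models.search_frame(p,t)[:4]])
E
python3 a.py
```

```text
{'time_s': 0.0, 'qpos': array([-64.11046723,  18.43808862,  -4.01652477,  83.17471962,
         1.29593534,  78.53991192,  -3.26046793]), 'joint_velocities': array([-0.02736731, -0.0358524 , -0.0928026 , -0.07706221, -0.09605669,
       -0.06816732, -0.08064079]), 'effort': array([-3.73310002e-05, -4.91282988e+01, -4.03929306e-01, -3.12531388e+01,
       -6.40424690e-02,  4.35093138e-02,  1.66163468e-04]), 'tool_pos': array([0.27536063, 0.58821758, 0.23547422]), 'tool_rot': array([-1.79892578e+02,  6.31930548e-03,  1.54920880e+02]), 'force': array([ 0.15595626, -0.67554032,  0.07242075]), 'wrist_torque': array([0.0206944 , 0.02813538, 0.0234643 ]), 'grasp_force': 0.0, 'grip_width': 0.08690249046248973} 0.014
scene [-0.22954124 -0.8566714   1.01236525] [-125.29612978   -0.80212175  -45.67211954] [[485.97366305   0.         313.36036561]
 [  0.         485.97366305 200.80978297]
 [  0.           0.           1.        ]]
basket [([370.0, 225.5], 0.84), ([342.9, 256.6], 0.7)]
bail_top [([337.2, 260.4], 0.86), ([370.2, 225.2], 0.58)]
bail_grip [([369.3, 225.5], 0.83), ([336.4, 258.0], 0.78)]
shelf [([277.6, 183.0], 0.59)]
roof_edge [([276.8, 182.8], 0.6)]
hook_axis [([273.9, 179.6], 0.64), ([262.5, 264.0], 0.61)]
pot [([262.3, 262.0], 0.62), ([278.8, 184.0], 0.53)]
tape [([212.6, 234.3], 0.78)]
jar [([365.1, 314.0], 0.78)]
top [ 0.31686887 -0.10576902  1.36295782] [-1.65543175e+02 -3.60641563e-02 -8.21835242e+01] [[421.03474923   0.         330.60444448]
 [  0.         421.03474923 203.82393643]
 [  0.           0.           1.        ]]
basket [([350.1, 161.8], 0.76), ([255.6, 185.8], 0.67), ([359.5, 218.1], 0.56)]
bail_top [([353.7, 162.4], 0.9), ([360.1, 219.0], 0.56)]
bail_grip [([361.1, 214.3], 0.86)]
shelf [([256.6, 180.8], 0.58)]
roof_edge [([257.4, 183.2], 0.59)]
hook_axis [([256.8, 184.9], 0.61)]
pot [([309.0, 269.0], 0.68)]
tape [([232.0, 266.4], 0.74)]
jar [([418.8, 267.2], 0.8)]
```

View pics/scene1.png

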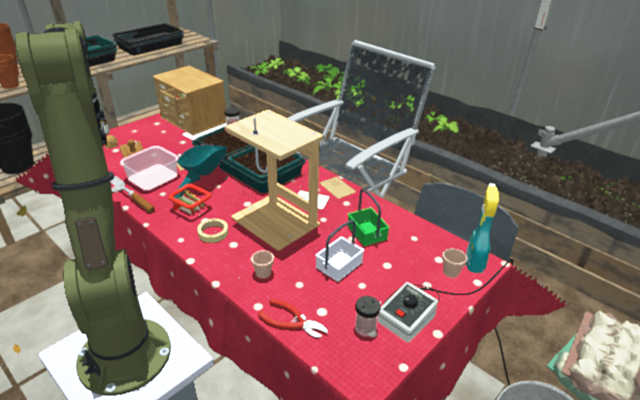

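View pics/top1.png

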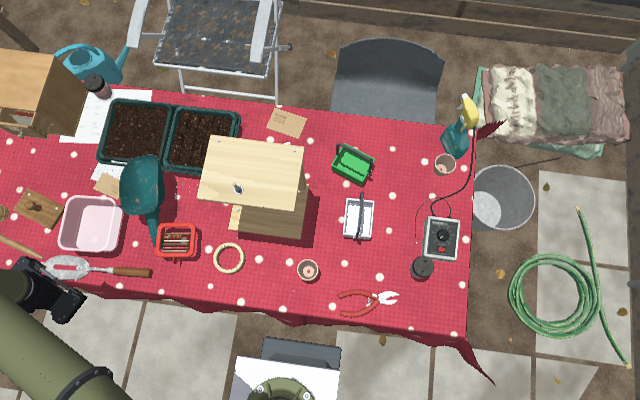

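The scene shows the grey-white basket with its dark bail at scene (341,257) / top (359,219), and a green look-alike at scene (369,225) / top (353,163). The grey one fits the description. The shelf is at scene (278,183) / top (256,183), with its open front towards the robot. Next I fit both poses to the masks and check them in enlarged crops.

```bash
cat > fit.py <<'E'
from h import *
from scipy.optimize import minimize
def box(x0,x1,y0,y1,z0,z1): return np.array([[x,y,z] for x in(x0,x1) for y in(y0,y1) for z in(z0,z1)])
SH=[box(-.05,.14,-.12,.12,0,.012),box(-.036,.14,-.125,.125,.325,.343)]+[box(.113,.137,s*.1-.012,s*.1+.012,0,.33) for s in(1,-1)]
BA=[box(-.058,.058,-.044,.044,0,.05)]
BAIL=np.array([[-.06,0,.05],[-.06,0,.128],[-.05,0,.142],[0,0,.15],[.05,0,.142],[.06,0,.128],[.06,0,.05]])
def W(P,q):
    c,s=np.cos(q[2]),np.sin(q[2]); return P@np.array([[c,s,0],[-s,c,0],[0,0,1]])+[q[0],q[1],0]
def render(p,q,parts,bail,S=4):
    m=np.zeros((400*S,640*S),np.uint8)
    P=lambda X:np.array([(proj(p,x)+.5)*S for x in X])
    for b in parts: cv2.fillConvexPoly(m,cv2.convexHull(P(W(b,q)).astype(np.int32)),1)
    if bail:
        cv2.polylines(m,[P(W(BAIL,q)).astype(np.int32)],False,1,int(.009*p['mtx'][0][0]/np.linalg.norm(W(BAIL,q)[3]-p['origin'])*S+.5))
    return cv2.resize(m.astype(np.float32),(640,400),interpolation=cv2.INTER_AREA)
def fit(views,q0,parts,bail):
    def cost(v):
        q=[v[0]/100,v[1]/100,v[2]/10]; c=0
        for p,m in views:
            r=render(p,q,parts,bail); c+=1-np.minimum(r,m).sum()/np.maximum(r,m).sum()
        return c
    s=np.array([q0[0]*100,q0[1]*100,q0[2]*10])
    best=None
    for a in(-2,0,2):
        x=s+[0,0,a]
        r=minimize(cost,x,method='Nelder-Mead',options=dict(initial_simplex=[x,x+[1.5,0,0],x+[0,1.5,0],x+[0,0,1.5]],xatol=.01,fatol=1e-4,maxiter=150))
        if best is None or r.fun<best.fun: best=r
    return np.array([best.x[0]/100,best.x[1]/100,best.x[2]/10]),best.fun
if __name__=='__main__':
    P={c:eyes.read_camera(c) for c in('scene','top')}
    near=dict(basket=dict(scene=(341,257),top=(359,219)),shelf=dict(scene=(278,183),top=(256,183)))
    out=[]
    for t,parts,z in(('basket',BA,.03),('shelf',SH,.343)):
        V=[]
        for c in P:
            cs=models.cut_out(P[c],t); k=min(cs,key=lambda a:np.hypot(*(np.array(a['centre'])-near[t][c]))); 
            print(t,c,k['p'],k['centre'],k['pixels'].sum()); V.append((P[c],k['pixels'].astype(np.float32)))
        q0=atz(P['top'],near[t]['top'],z); q0[2]=0
        if t=='shelf': q0[0]-=.05
        q,f=fit(V,q0,parts,t=='basket'); print(t,q0,q,f)
        for p,m in V:
            im=p['pixels'][:,:,::-1].copy(); n=3
            cx,cy=np.array(near[t]['scene' if p is P['scene'] else 'top'])
            w,h=(66,50); x0=max(cx-w,0);y0=max(cy-h,0)
            if t=='shelf': w,h=80,75;x0=cx-w;y0=cy-h
            S=400/(2*w)
            cr=cv2.resize(im[y0:y0+2*h,x0:x0+2*w],(400,300 if t=='basket' else 300))
            sx,sy=400/(2*w),300/(2*h)
            pr=lambda X:tuple(int(v) for v in ((proj(p,X)+.5-[x0,y0])*[sx,sy]))
            for b in parts:
                bw=W(b,q)
                for i in range(8):
                    for j in range(i):
                        if bin(i^j).count('1')==1: cv2.line(cr,pr(bw[i]),pr(bw[j]),(0,255,255),1)
            if t=='basket': cv2.polylines(cr,[np.array([pr(x) for x in W(BAIL,q)],np.int32)],False,(255,0,255),1)
            out.append(cr)
    cv2.imwrite('pics/fit.png',np.vstack([np.hstack(out[:2]),np.hstack(out[2:])]))
E
python3 fit.py
```

```text
basket scene 0.7 [341.1, 255.8] 1613
basket top 0.82 [359.9, 218.6] 1140
basket [ 0.61967169 -0.15789765  0.        ] [ 0.62100398 -0.15552603  0.04249624] 0.13279438018798828
shelf scene 0.58 [277.3, 179.1] 6862
shelf top 0.7 [255.9, 181.6] 8840
shelf [0.55571529 0.12403523 0.        ] [ 0.58207454  0.14320874 -0.00611645] 0.1276124119758606
```

View pics/fit.png

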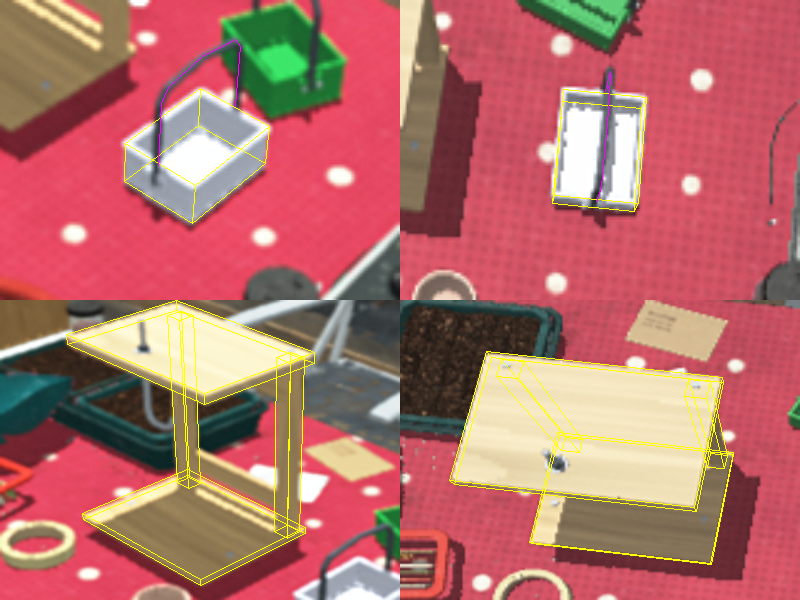

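Basket and shelf overlays match in both views; the grey basket with the bail at scene (341,257) is the target. The hook's crook bottom shows near scene (264,172). Next I need the hook height estimate, the camera mounting side and the bystander positions.

```bash
cat > b.py <<'E'
from h import *
s=eyes.read_camera('scene')
for z in(.19,.20,.21,.22,.23,.24,.25):print(z,proj(s,[.582,.143,z]).round(1))
t=eyes.read_camera('top')
print('pot',atz(t,(309,269),.05),'tape',atz(t,(228,258),.02),'jar',atz(t,(423,267),.08))
o=telemetry.get_obs();w=eyes.read_camera('wrist');T=Rot(o['tool_rot'])
print('cam in tool',T.T@(np.array(w['origin'])-o['tool_pos']));print(T.T@Rot(w['orientation']))
im=s['pixels'][130:205,225:325,::-1];cv2.imwrite('pics/hook.png',cv2.resize(im,(800,600),interpolation=cv2.INTER_CUBIC))
E
python3 b.py
```

```text
0.19 [262.3 178.5]
0.2 [262.1 175.8]
0.21 [262.  173.1]
0.22 [261.8 170.3]
0.23 [261.7 167.6]
0.24 [261.5 164.8]
0.25 [261.4 162. ]
pot [ 0.43673237 -0.02261917  0.05      ] tape [0.43877785 0.24025333 0.02      ] jar [ 0.48694249 -0.36582234  0.08      ]
cam in tool [ 7.28849425e-02 -6.52375183e-06 -1.46950387e-01]
[[-1.15987608e-04 -9.62974764e-01 -2.69591527e-01]
 [ 9.99999943e-01 -1.97064239e-04  2.73674356e-04]
 [-3.16668347e-04 -2.69591480e-01  9.62974732e-01]]
```

View pics/hook.png

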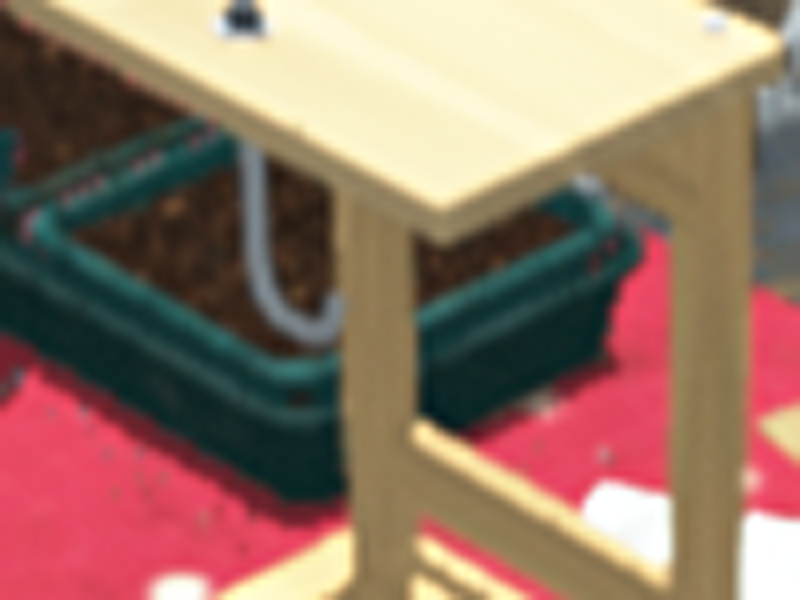

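Crook bottom bar at scene (264,172), so the hook floor is at about z = 0.217. The camera sits on tool +x, so I use tool x toward the robot.

```bash
cat > plan.py <<'E'
from h import *
import sys
# args: x y z tilt yaw  -> totals
def RT(tilt,yaw):
    a=np.radians(tilt);c,s=np.cos(a),np.sin(a)
    return R.from_euler('z',yaw,degrees=True).as_matrix()@np.array([[-c,0,s],[0,1,0],[-s,0,-c]])
def go(x,y,z,tilt,yaw):
    o=telemetry.get_obs();T=Rot(o['tool_rot']);d=np.array([x,y,z])-o['tool_pos'];Q=RT(tilt,yaw)
    print('t',round(o['time_s'],2),'pos',o['tool_pos'].round(4),'F',o['force'].round(2),'w',round(o['grip_width'],4),'gf',round(o['grasp_force'],1))
    print('shift now cm',(T.T@d*100).round(2),'turn',R.from_matrix(T.T@Q).as_rotvec().round(4),'shift after turn',(Q.T@d*100).round(2))
if __name__=='__main__': go(*map(float,sys.argv[1:]))
E
python3 plan.py .45 -.16 .28 40 2.4
```

```text
t 1.45 pos [0.2756 0.5887 0.2366] F [-0.04  0.39  0.38] w 0.0865 gf 0.0
shift now cm [-47.54 -60.41  -4.34] turn [-0.1674 -0.6844 -0.46  ] shift after turn [-13.74 -75.53   5.86]
```

Request:
drive_tool --angular '[[0,0,0],[0,0,0],[0,0,0],[0,0,0],[0,0,0],[0,0,0],[0,0,0],[0,0,0],[0,0,0],[0,0,0],[0,0,0],[0,0,0],[0,0,0],[0,0,0],[0,0,0],[0,0,0],[0,0,0],[0,0,0],[0,0,0],[0,0,0]]' --delta_pos '[[-1.2,-1.5,-0.24],[-2.64,-3.36,-0.24],[-2.64,-3.36,-0.24],[-2.64,-3.36,-0.24],[-2.64,-3.36,-0.24],[-2.64,-3.36,-0.24],[-2.64,-3.36,-0.24],[-2.64,-3.36,-0.24],[-2.64,-3.36,-0.24],[-2.64,-3.36,-0.24],[-2.64,-3.36,-0.24],[-2.64,-3.36,-0.24],[-2.64,-3.36,-0.24],[-2.64,-3.36,-0.24],[-2.64,-3.36,-0.24],[-2.64,-3.36,-0.24],[-2.64,-3.36,-0.24],[-2.64,-3.36,-0.24],[-1.2,-1.5,-0.24],[0,0,0]]' --gripper '[8.7,8.7,8.7,8.7,8.7,8.7,8.7,8.7,8.7,8.7,8.7,8.7,8.7,8.7,8.7,8.7,8.7,8.7,8.7,8.7]'

```text
time_s: 3.45
tool_pos: [0.449, -0.1598, 0.2828]
tool_rot: [-180.0, 0.1, 154.6]
force: [0.0, 1.0, 0.1]
grip_width: 0.087
grasp_force: 0.0
```

Request:
drive_tool --angular '[[-0.0239,-0.0978,-0.0657],[-0.0239,-0.0978,-0.0657],[-0.0239,-0.0978,-0.0657],[-0.0239,-0.0978,-0.0657],[-0.0239,-0.0978,-0.0657],[-0.0239,-0.0978,-0.0657],[-0.0239,-0.0978,-0.0657],[0,0,0],[0,0,0]]' --delta_pos '[[0,0,0],[0,0,0],[0,0,0],[0,0,0],[0,0,0],[0,0,0],[0,0,0],[0,0,0],[0,0,0]]' --gripper '[8.7,8.7,8.7,8.7,8.7,8.7,8.7,8.7,8.7]'

```text
time_s: 4.35
tool_pos: [0.4738, -0.1656, 0.2774]
tool_rot: [175.2, 25.0, 171.8]
force: [0.5, -0.0, 0.6]
grip_width: 0.0871
grasp_force: 0.0
```

```bash
python3 plan.py .515 -.160 .220 40 2.4; python3 - <<'E'
from h import *
o=telemetry.get_obs();print(o['qpos'].round(1))
w=eyes.read_camera('wrist');save(w,'wrist1');print(w['mtx'],w['origin'],w['orientation'])
for t in('basket','bail_grip','bail_top'):print(t,[(q['centre'],q['p']) for q in models.search_frame(w,t)[:3]])
def pf(X):
    c=Rot(w['orientation']).T@(np.array(X)-w['origin']);th=np.arctan2(np.hypot(c[0],c[1]),c[2]);a=np.arctan2(c[1],c[0]);K=np.array(w['mtx']);return K[:2,2]+K[0,0]*th*np.array([np.cos(a),np.sin(a)])
import fit
q=[.621,-.1555,.0425]
P=[pf(x) for x in fit.W(fit.BAIL,q)];im=w['pixels'][:,:,::-1].copy()
cv2.polylines(im,[np.array(P,np.int32)],False,(255,0,255),1)
c=fit.W(fit.BA[0],q)
for i in range(8):
    for j in range(i):
        if bin(i^j).count('1')==1: cv2.line(im,*[tuple(int(v) for v in pf(c[k])) for k in(i,j)],(0,255,255),1)
cv2.imwrite('pics/wrist1o.png',im)
E
```

```text
t 4.35 pos [ 0.4738 -0.1656  0.2774] F [ 0.53 -0.05  0.63] w 0.0871 gf 0.0
shift now cm [-1.2   0.56  6.96] turn [-0.0169 -0.2538 -0.1675] shift after turn [0.52 0.38 7.06]
[ 25.  -17.3  -0.6 118.3 -13.9  56.8 112.5]
[[309.70691629   0.         318.1182338 ]
 [  0.         309.70691629 199.4549638 ]
 [  0.           0.           1.        ]] [ 0.34485703 -0.15975183  0.37870936] [139.25192137  -4.37435705  83.80208886]
basket [([322.8, 181.3], 0.62)]
bail_grip [([325.4, 184.4], 0.77), ([354.7, 250.8], 0.6)]
bail_top [([323.8, 183.8], 0.83), ([356.6, 251.1], 0.8)]
```

View pics/wrist1o.png

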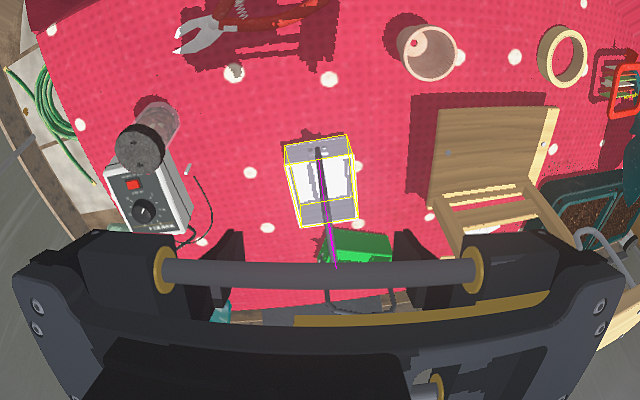

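The wrist overlay of the fitted basket matches the image (bail at about (322,190)). Joint 2 hit its limit close in, so I use a 35° tilt and go further out.

```bash
python3 plan.py .522 -.160 .225 35 2.4
```

```text
t 4.55 pos [ 0.4754 -0.1647  0.2787] F [-0.6  -0.08 -0.38] w 0.087 gf 0.0
shift now cm [-1.83  0.54  6.87] turn [-0.0082 -0.1637 -0.1633] shift after turn [-0.75  0.27  7.08]
```

Shift first, then turn.

Request:
drive_tool --angular '[[0,0,0],[0,0,0],[0,0,0],[0,0,0],[-0.002,-0.041,-0.041],[-0.002,-0.041,-0.041],[-0.002,-0.041,-0.041],[-0.002,-0.041,-0.041],[0,0,0],[0,0,0]]' --delta_pos '[[-0.45,0.13,1.7],[-0.45,0.13,1.7],[-0.45,0.13,1.7],[-0.45,0.13,1.7],[0,0,0],[0,0,0],[0,0,0],[0,0,0],[0,0,0],[0,0,0]]' --gripper '[8.7,8.7,8.7,8.7,8.7,8.7,8.7,8.7,8.7,8.7]'

```text
time_s: 5.55
tool_pos: [0.5211, -0.1607, 0.2249]
tool_rot: [180.0, 35.0, -177.7]
force: [0.2, -0.0, -0.5]
grip_width: 0.0868
grasp_force: 0.0
```

```bash
python3 plan.py .579 -.1573 .1433 35 2.4; python3 -c "
from h import *
print(telemetry.get_obs()['qpos'].round(1))"
```

```text
t 5.55 pos [ 0.5211 -0.1607  0.2249] F [ 0.17 -0.05 -0.55] w 0.0868 gf 0.0
shift now cm [-0.07  0.1  10.01] turn [-0.0003 -0.0005 -0.0009] shift after turn [-0.07  0.1  10.01]
[ 21.3 -14.8   2.1 126.1 -22.6  38.8 129.8]
```

Request:
drive_tool --angular '[[0,0,0],[0,0,0],[0,0,0],[0,0,0],[0,0,0],[0,0,0],[0,0,0]]' --delta_pos '[[0,0.02,2],[0,0.02,2],[0,0.02,2],[0,0.02,2],[0,0.02,1.5],[0,0,0.5],[0,0,0]]' --gripper '[8.7,8.7,8.7,8.7,8.7,8.7,8.7]'

```text
time_s: 6.25
tool_pos: [0.5783, -0.1578, 0.142]
tool_rot: [180.0, 34.9, -177.7]
force: [-0.5, -0.5, -0.0]
grip_width: 0.0869
grasp_force: 0.0
```

```bash
python3 plan.py .579 -.1573 .1433 35 2.4; python3 - <<'E'
from h import *
w=eyes.read_camera('wrist');cv2.imwrite('pics/w2.png',cv2.resize(w['pixels'][100:300,200:440,::-1],(720,600)))
E
```

```text
t 6.25 pos [ 0.5783 -0.1578  0.142 ] F [-0.54 -0.53 -0.  ] w 0.0869 gf 0.0
shift now cm [-0.13  0.05 -0.06] turn [-0.0002 -0.0015 -0.001 ] shift after turn [-0.13  0.05 -0.06]
```

View pics/w2.png

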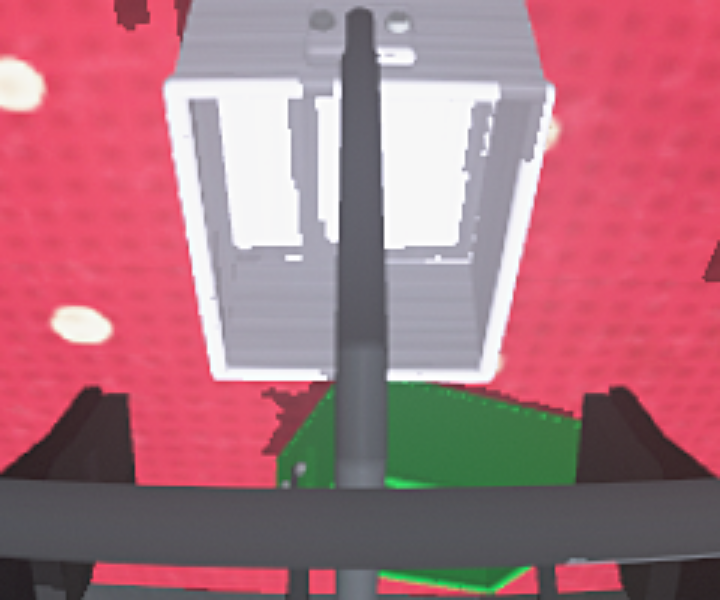

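The bail (crop column 360) sits midway between the fingers (130 and 582) and is parallel to the tool. I close on it.

Request:
drive_tool --angular '[[0,0,0],[0,0,0],[0,0,0],[0,0,0],[0,0,0],[0,0,0],[0,0,0],[0,0,0],[0,0,0],[0,0,0],[0,0,0],[0,0,0],[0,0,0],[0,0,0]]' --delta_pos '[[0,0,0],[0,0,0],[0,0,0],[0,0,0],[0,0,0],[0,0,0],[0,0,0],[0,0,0],[0,0,0],[0,0,0],[0,0,0],[0,0,0],[0,0,0],[0,0,0]]' --gripper '[7,5,4,3,2,1.2,0.8,0.6,0.4,0.4,0.4,0.4,0.4,0.4]' --squeeze 55

```text
time_s: 7.7
tool_pos: [0.5777, -0.1583, 0.1422]
tool_rot: [-180.0, 35.0, -177.7]
force: [-1.2, 0.5, -1.5]
grip_width: 0.0072
grasp_force: 55.0
```

Request:
drive_tool --angular '[[0,0,0],[0,0,0],[0,0,0],[0,0,0],[0,0,0],[0,0,0],[0,0,0],[0,0,0],[0,0,0],[0,0,0],[0,0,0],[0,0,0],[0,0,0],[0,0,0],[0,0,0]]' --delta_pos '[[-0.17,0,-0.25],[-0.3,0,-0.42],[-0.46,0,-0.66],[-0.57,0,-0.82],[-0.57,0,-0.82],[-0.57,0,-0.82],[-0.57,0,-0.82],[-0.57,0,-0.82],[-0.57,0,-0.82],[-0.57,0,-0.82],[-0.57,0,-0.82],[-0.57,0,-0.82],[-0.29,0,-0.41],[0,0,0],[0,0,0]]' --gripper '[0.4,0.4,0.4,0.4,0.4,0.4,0.4,0.4,0.4,0.4,0.4,0.4,0.4,0.4,0.4]'

```text
time_s: 9.2
tool_pos: [0.5774, -0.1583, 0.2532]
tool_rot: [-180.0, 34.9, -177.7]
force: [0.2, -0.3, -2.4]
grip_width: 0.0076
grasp_force: 55.0
```

```bash
cat > lev.py <<'E'
# where is the basket in the hand: fit full pose offset (x,z,pitch) in basket plane from scene + top masks
from h import *
import fit,sys
from scipy.optimize import minimize
o=telemetry.get_obs();print(o['time_s'],o['tool_pos'].round(4),o['tool_rot'].round(2),o['force'].round(2),o['grip_width'],o['qpos'].round(1))
yaw=np.radians(float(sys.argv[1]));G=o['tool_pos']
def pose(X,v): # v: slip along x (cm), z (cm), pitch deg (nose down +), y(cm)
    X=X-[-.042,0,.1433]; Rm=R.from_euler('zy' if 0 else 'ZY',[np.degrees(yaw),v[2]],degrees=True).as_matrix()
    c,s=np.cos(yaw),np.sin(yaw)
    return X@Rm.T+G+np.array([c*v[0]-s*v[3],s*v[0]+c*v[3],v[1]])/100
V=[]
for c in('scene','top'):
    p=eyes.read_camera(c);cs=models.cut_out(p,'basket');e=proj(p,pose(np.array([[0,0,.03]]),[0]*4)[0])
    if not cs: continue
    k=min(cs,key=lambda a:np.hypot(*(np.array(a['centre'])-e)));print(c,k['p'],k['centre'],e,k['pixels'].sum());V.append((p,k['pixels'].astype(np.float32)))
W0=fit.W
def cost(v):
    fit.W=lambda P,q:pose(P,v); f=0
    for p,m in V:
        r=fit.render(p,None,fit.BA,True);f+=1-np.minimum(r,m).sum()/np.maximum(r,m).sum()
    return f
x=np.zeros(4);r=minimize(cost,x,method='Nelder-Mead',options=dict(initial_simplex=np.vstack([x,np.diag([.5,.5,5,.5])]),xatol=.01,fatol=1e-4))
print('slip x cm, z cm, pitch deg, y cm',r.x.round(2),r.fun,'at zero',cost(x))
for d in(-6,-3,0,3,6): print(d,round(cost([0,0,d,0]),3))
E
python3 lev.py 2.3
python3 - <<'E'
from h import *
s=eyes.read_camera('scene');i=s['pixels'][190:290,270:420,::-1];cv2.imwrite('pics/s3.png',cv2.resize(i,(780,520),interpolation=cv2.INTER_CUBIC))
E
```

```text
9.2 [ 0.5774 -0.1583  0.2532] [-179.99   34.95 -177.69] [ 0.15 -0.27 -2.4 ] 0.007572555270293139 [ 19.7  -9.4   0.5 118.4 -19.9  39.9 124.3]
scene 0.87 [342.9, 230.0] [341.20431555 228.42543651] 1452
top 0.86 [363.8, 203.7] [360.99753652 211.13982965] 756
slip x cm, z cm, pitch deg, y cm [ 0.28 -0.45 -0.92  0.21] 0.6294198632240295 at zero 0.6648356
-6 0.788
-3 0.711
0 0.665
3 0.772
6 0.894
```

View pics/s3.png

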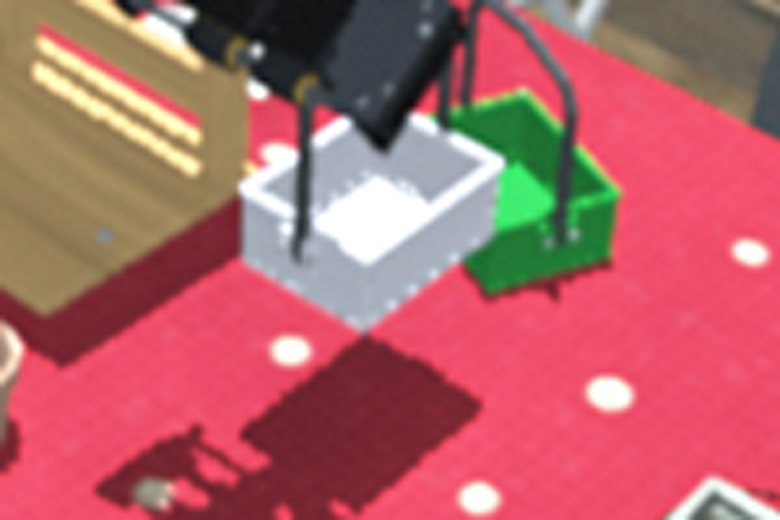

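The basket hangs level in the grip (fitted pitch about -1°), about 0.24 kg. Now I align with the shelf and move up on the -y side of the hook.

```bash
python3 plan.py .5387 .085 .246 35 -.35
```

```text
t 9.45 pos [ 0.5774 -0.1583  0.2529] F [-0.01  0.93 -2.45] w 0.0074 gf 55.0
shift now cm [ 2.77 24.47 -1.08] turn [ 0.0265 -0.0012  0.0379] shift after turn [ 3.69 24.31 -1.73]
```

Request:
drive_tool --angular '[[0.0053,0,0.0076],[0.0053,0,0.0076],[0.0053,0,0.0076],[0.0053,0,0.0076],[0.0053,0,0.0076],[0,0,0],[0,0,0],[0,0,0],[0,0,0],[0,0,0],[0,0,0],[0,0,0]]' --delta_pos '[[0,0,0],[0,0,0],[0,0,0],[0,0,0],[0,0,0],[0.3,0,-0.15],[0.6,0,-0.28],[0.9,0,-0.42],[0.9,0,-0.42],[0.6,0,-0.28],[0.3,0,-0.15],[0,0,0]]' --gripper '[0.4,0.4,0.4,0.4,0.4,0.4,0.4,0.4,0.4,0.4,0.4,0.4]'

```text
time_s: 10.65
tool_pos: [0.5379, -0.1583, 0.247]
tool_rot: [-180.0, 35.0, 179.6]
force: [-0.5, -0.8, -2.5]
grip_width: 0.0072
grasp_force: 55.0
```

Request:
drive_tool --angular '[[0,0,0],[0,0,0],[0,0,0],[0,0,0],[0,0,0],[0,0,0],[0,0,0],[0,0,0],[0,0,0],[0,0,0],[0,0,0],[0,0,0],[0,0,0],[0,0,0],[0,0,0],[0,0,0],[0,0,0],[0,0,0]]' --delta_pos '[[0,0.4,0],[0,0.8,0],[0,1.2,0],[0,1.8,0],[0,1.8,0],[0,1.8,0],[0,1.8,0],[0,1.8,0],[0,1.8,0],[0,1.8,0],[0,1.8,0],[0,1.8,0],[0,1.8,0],[0,1.5,0],[0,1.2,0],[0,0.8,0],[0,0.4,0],[0,0,0]]' --gripper '[0.4,0.4,0.4,0.4,0.4,0.4,0.4,0.4,0.4,0.4,0.4,0.4,0.4,0.4,0.4,0.4,0.4,0.4]'

```text
time_s: 12.45
tool_pos: [0.5498, 0.0838, 0.2436]
tool_rot: [179.9, 34.6, 179.7]
force: [0.3, 0.0, -2.9]
grip_width: 0.0074
grasp_force: 55.0
```

```bash
python3 plan.py .5387 .143 .246 35 -.35
python3 - <<'E'
from h import *
o=telemetry.get_obs();print(o['qpos'].round(1))
s=eyes.read_camera('scene');w=eyes.read_camera('wrist')
a=cv2.resize(s['pixels'][120:270,220:345,::-1],(400,480),interpolation=cv2.INTER_CUBIC)
b=cv2.resize(w['pixels'][80:320,200:400,::-1],(400,480),interpolation=cv2.INTER_CUBIC)
cv2.imwrite('pics/h4.png',np.hstack([a,b]))
E
```

```text
t 12.45 pos [0.5498 0.0838 0.2436] F [ 0.25  0.05 -2.93] w 0.0074 gf 55.0
shift now cm [ 0.8   5.91 -0.84] turn [ 0.0018 -0.0065  0.0008] shift after turn [ 0.8   5.91 -0.86]
[  8.8 -16.2 -22.4 123.9   3.6  37.6  72.9]
```

View pics/h4.png

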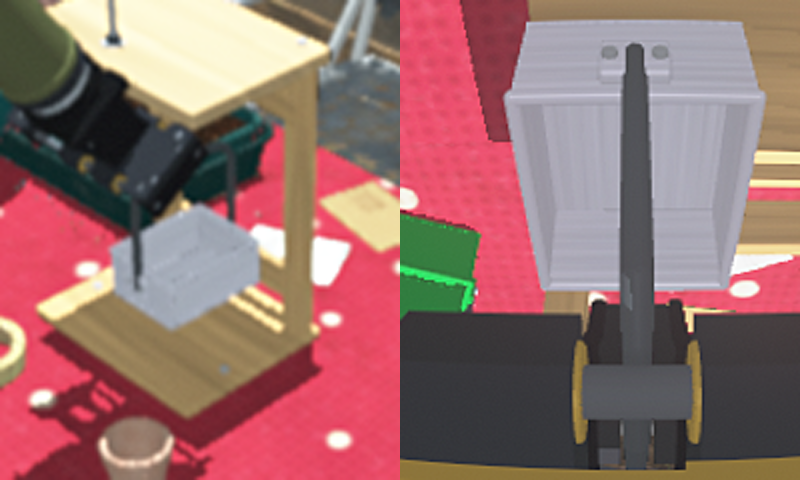

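The basket is level and in front of the hook. The tool drifted 11 mm forward, with joint 2 near its limit, so I pull back before going further.

Request:
drive_tool --angular '[[0,0,0],[0,0,0],[0,0,0],[0,0,0],[0,0,0],[0,0,0]]' --delta_pos '[[0.2,0,-0.2],[0.2,0,-0.2],[0.2,0,-0.2],[0.1,0,-0.1],[0,0,0],[0,0,0]]' --gripper '[0.4,0.4,0.4,0.4,0.4,0.4]'

```text
time_s: 13.15
tool_pos: [0.54, 0.0836, 0.2454]
tool_rot: [179.9, 34.6, 179.7]
force: [0.1, -0.3, -1.2]
grip_width: 0.0079
grasp_force: 55.0
```

```bash
python3 plan.py .5387 .143 .246 35 -.35
python3 - <<'E'
from h import *
o=telemetry.get_obs();print(o['qpos'].round(1))
E
```

```text
t 13.15 pos [0.54   0.0836 0.2454] F [ 0.12 -0.29 -1.23] w 0.0079 gf 55.0
shift now cm [ 0.1   5.94 -0.13] turn [ 0.0021 -0.0065  0.0005] shift after turn [ 0.1   5.94 -0.14]
[ -3.6 -17.2 -12.2 125.    9.1  38.8  67.9]
```

Request:
drive_tool --angular '[[0,0,0],[0,0,0],[0,0,0],[0,0,0],[0,0,0],[0,0,0],[0,0,0],[0,0,0]]' --delta_pos '[[0,0.3,0],[0,0.5,0],[0,0.5,0],[0,0.5,0],[0,0.5,0],[0,0.4,0],[0,0.3,0],[0,0,0]]' --gripper '[0.4,0.4,0.4,0.4,0.4,0.4,0.4,0.4]'

```text
time_s: 13.95
tool_pos: [0.5403, 0.1138, 0.2454]
tool_rot: [179.9, 34.6, 179.7]
force: [-0.5, 0.7, -2.8]
grip_width: 0.0075
grasp_force: 55.0
```

Request:
drive_tool --angular '[[0,0,0],[0,0,0],[0,0,0],[0,0,0],[0,0,0],[0,0,0],[0,0,0],[0,0,0],[0,0,0]]' --delta_pos '[[0,0.3,0],[0,0.5,0],[0,0.5,0],[0,0.5,0],[0,0.5,0],[0,0.4,0],[0,0.2,0],[0,0,0],[0,0,0]]' --gripper '[0.4,0.4,0.4,0.4,0.4,0.4,0.4,0.4,0.4]'

```text
time_s: 14.85
tool_pos: [0.5404, 0.142, 0.2454]
tool_rot: [179.9, 34.6, 179.7]
force: [0.5, 0.3, -2.7]
grip_width: 0.0073
grasp_force: 55.0
```

```bash
python3 plan.py .5387 .143 .246 35 -.35
python3 - <<'E'
from h import *
o=telemetry.get_obs();print(o['qpos'].round(1))
s=eyes.read_camera('scene');w=eyes.read_camera('wrist')
a=cv2.resize(s['pixels'][120:240,200:320,::-1],(480,480),interpolation=cv2.INTER_CUBIC)
b=cv2.resize(w['pixels'][80:380,220:420,::-1],(320,480),interpolation=cv2.INTER_CUBIC)
cv2.imwrite('pics/h5.png',np.hstack([a,b]))
E
```

```text
t 14.85 pos [0.5404 0.142  0.2454] F [ 0.51  0.29 -2.69] w 0.0073 gf 55.0
shift now cm [ 0.11  0.09 -0.15] turn [ 0.001  -0.0066 -0.    ] shift after turn [ 0.11  0.09 -0.15]
[ -3.6 -14.8 -20.  122.8  13.6  40.   57.3]
```

View pics/h5.png

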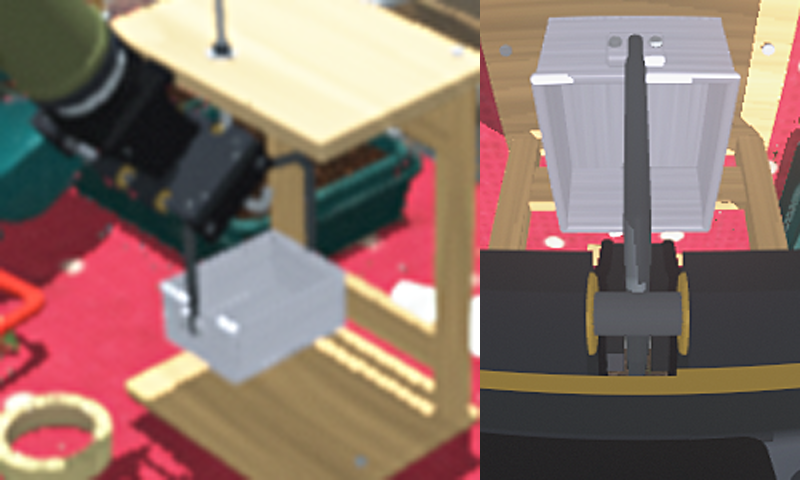

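Bail is over the crook with no contact force, basket level. Lowering.

Request:
drive_tool --angular '[[0,0,0],[0,0,0],[0,0,0],[0,0,0],[0,0,0],[0,0,0],[0,0,0],[0,0,0],[0,0,0],[0,0,0],[0,0,0],[0,0,0]]' --delta_pos '[[0.06,0.05,-0.045],[0.06,0.05,-0.045],[0.057,0,0.082],[0.115,0,0.164],[0.115,0,0.164],[0.115,0,0.164],[0.115,0,0.164],[0.115,0,0.164],[0.115,0,0.164],[0.115,0,0.164],[0.057,0,0.082],[0,0,0]]' --gripper '[0.4,0.4,0.4,0.4,0.4,0.4,0.4,0.4,0.4,0.4,0.4,0.4]'

```text
time_s: 16.15
tool_pos: [0.5388, 0.1432, 0.2293]
tool_rot: [179.9, 34.6, 179.7]
force: [0.0, -0.2, -2.3]
grip_width: 0.0075
grasp_force: 55.0
```

Request:
drive_tool --angular '[[0,0,0],[0,0,0],[0,0,0],[0,0,0],[0,0,0]]' --delta_pos '[[0.057,0,0.082],[0.057,0,0.082],[0.057,0,0.082],[0.057,0,0.082],[0,0,0]]' --gripper '[0.4,0.4,0.4,0.4,0.4]'

```text
time_s: 16.65
tool_pos: [0.5387, 0.1432, 0.2253]
tool_rot: [179.9, 34.6, 179.7]
force: [1.2, 0.0, -2.0]
grip_width: 0.0076
grasp_force: 55.0
```

Request:
drive_tool --angular '[[0,0,0],[0,0,0],[0,0,0],[0,0,0]]' --delta_pos '[[0.057,0,0.082],[0.057,0,0.082],[0.057,0,0.082],[0,0,0]]' --gripper '[0.4,0.4,0.4,0.4]'

```text
time_s: 17.05
tool_pos: [0.5394, 0.1434, 0.2235]
tool_rot: [179.9, 34.7, 179.7]
force: [-2.5, -0.7, 2.4]
grip_width: 0.0075
grasp_force: 55.0
```

Request:
drive_tool --angular '[[0,0,0],[0,0,0],[0,0,0]]' --delta_pos '[[0.057,0,0.082],[0.057,0,0.082],[0,0,0]]' --gripper '[0.4,0.4,0.4]'

```text
time_s: 17.35
tool_pos: [0.5396, 0.1434, 0.2221]
tool_rot: [179.9, 34.8, 179.7]
force: [-6.6, -2.2, 6.7]
grip_width: 0.0077
grasp_force: 54.9
```

```bash
python3 - <<'E'
from h import *
s=eyes.read_camera('scene')
a=np.linspace(np.pi,2*np.pi,61)
for f in(.208,.218,.223,.228):
    P=np.array([proj(s,[.582,.143+.026*np.cos(t),f+.018+.026*np.sin(t)]) for t in a]);k=P[:,1].argmax()
    C=np.array([proj(s,[.582,.143+.018*np.cos(t),f+.018+.018*np.sin(t)]) for t in a])
    print(f,'lowest outer',P[k].round(1),'lowest inner',C[C[:,1].argmax()].round(1), 'tip top',proj(s,[.582,.121,f+.02]).round(1),'rod',proj(s,[.582,.165,f+.05]).round(1))
E
```

```text
0.208 lowest outer [264.3 176.5] lowest inner [263.5 174.1] tip top [266.4 170.8] rod [256.5 157.1]
0.218 lowest outer [264.2 173.8] lowest inner [263.4 171.4] tip top [266.3 168. ] rod [256.4 154.2]
0.223 lowest outer [264.1 172.4] lowest inner [263.3 170. ] tip top [266.2 166.6] rod [256.3 152.8]
0.228 lowest outer [264. 171.] lowest inner [263.2 168.6] tip top [266.2 165.2] rod [256.2 151.4]
```

The image (tip top at (266,166), inner floor row about 169) puts the floor at about 0.225, so this contact (bail underside at about 0.227) is the crook floor and not the tip. I ease the load and hold.

Request:
drive_tool --angular '[[0,0,0],[0,0,0],[0,0,0],[0,0,0],[0,0,0],[0,0,0],[0,0,0],[0,0,0],[0,0,0],[0,0,0]]' --delta_pos '[[-0.03,0,-0.05],[-0.03,0,-0.05],[0,0,0],[0,0,0],[0,0,0],[0,0,0],[0,0,0],[0,0,0],[0,0,0],[0,0,0]]' --gripper '[0.4,0.4,0.4,0.4,0.4,0.4,0.4,0.4,0.4,0.4]'

```text
time_s: 18.4
tool_pos: [0.5395, 0.1434, 0.2227]
tool_rot: [179.9, 34.8, 179.7]
force: [-1.6, -2.0, 5.5]
grip_width: 0.0076
grasp_force: 55.0
```

```bash
python3 lev.py -.35
```

```text
18.4 [0.5395 0.1434 0.2227] [179.9   34.75 179.65] [-1.6  -2.03  5.53] 0.007565744560016598 [ -3.2 -13.7 -21.  124.7  15.3  37.2  55. ]
scene 0.77 [266.1, 195.8] [263.29586334 199.67358396] 1249
top 0.74 [263.4, 216.2] [261.48172798 212.4265284 ] 290
slip x cm, z cm, pitch deg, y cm [ 0.09  0.03 -1.86  0.55] 0.926371693611145 at zero 1.0139735
-6 1.072
-3 1.003
0 1.014
3 1.104
6 1.194
```

Request:
drive_tool --angular '[[0,0,0],[0,0,0],[0,0,0],[0,0,0],[0,0,0],[0,0,0],[0,0,0],[0,0,0]]' --delta_pos '[[-0.03,0,-0.04],[-0.03,0,-0.04],[0,0,0],[0,0,0],[0,0,0],[0,0,0],[0,0,0],[0,0,0]]' --gripper '[0.4,0.4,0.4,0.4,0.4,0.4,0.4,0.4]'

```text
time_s: 19.4
tool_pos: [0.5392, 0.1434, 0.2231]
tool_rot: [179.9, 34.7, 179.7]
force: [3.0, -0.9, 4.5]
grip_width: 0.007
grasp_force: 55.0
```

Bail seated and held for 2 s with a light load. Releasing gently.

Request:
drive_tool --angular '[[0,0,0],[0,0,0],[0,0,0],[0,0,0],[0,0,0]]' --delta_pos '[[0,0,0],[0,0,0],[0,0,0],[0,0,0],[0,0,0]]' --gripper '[0.4,0.4,0.4,0.4,0.4]' --squeeze 6

```text
time_s: 19.9
tool_pos: [0.538, 0.1433, 0.2217]
tool_rot: [180.0, 34.5, 179.7]
force: [-0.3, 0.5, 0.3]
grip_width: 0.0086
grasp_force: 6.0
```

Request:
drive_tool --angular '[[0,0,0],[0,0,0],[0,0,0],[0,0,0],[0,0,0],[0,0,0],[0,0,0],[0,0,0],[0,0,0],[0,0,0],[0,0,0]]' --delta_pos '[[0,0,0],[0,0,0],[0,0,0],[0,0,0],[0,0,0],[0,0,0],[0,0,0],[0,0,0],[0,0,0],[0,0,0],[0,0,0]]' --gripper '[0.9,1.1,1.3,1.6,2,2.6,3.2,4,5,5,5]'

```text
time_s: 21.0
tool_pos: [0.5388, 0.1433, 0.2227]
tool_rot: [179.9, 34.6, 179.7]
force: [-0.5, -0.0, 0.2]
grip_width: 0.0487
grasp_force: 0.0
```

Request:
drive_tool --angular '[[0,0,0],[0,0,0],[0,0,0],[0,0,0],[0,0,0],[0,0,0]]' --delta_pos '[[0,0,-0.3],[0,0,-0.6],[0,0,-0.8],[0,0,-0.8],[0,0,-0.5],[0,0,0]]' --gripper '[5,5,5,5,5,5]'

```text
time_s: 21.6
tool_pos: [0.5217, 0.1437, 0.2486]
tool_rot: [179.9, 34.7, 179.7]
force: [0.3, 0.1, 0.8]
grip_width: 0.0501
grasp_force: 0.0
```

```bash
python3 plan.py .51 .143 .264 35 -.35
python3 -c "
from h import *
print(telemetry.get_obs()['qpos'].round(1))"
```

```text
t 21.6 pos [0.5217 0.1437 0.2486] F [0.29 0.08 0.79] w 0.0501 gf 0.0
shift now cm [ 0.09 -0.08 -1.93] turn [ 0.0022 -0.0049  0.0003] shift after turn [ 0.08 -0.08 -1.93]
[ -8.2 -17.2 -16.9 124.4  14.4  41.3  55.7]
```

Request:
drive_tool --angular '[[0,0,0],[0,0,0],[0,0,0],[0,0,0],[0,0,0],[0,0,0],[0,0,0]]' --delta_pos '[[-0.17,0,-0.25],[-0.34,0,-0.49],[-0.5,0,-0.7],[-0.5,0,-0.7],[-0.5,0,-0.7],[-0.28,0,-0.4],[0,0,0]]' --gripper '[5,5,5,5,5,5,5]'

```text
time_s: 22.3
tool_pos: [0.529, 0.1463, 0.2864]
tool_rot: [-179.9, 34.5, 179.6]
force: [0.0, 0.3, 0.6]
grip_width: 0.0499
grasp_force: 0.0
```

```bash
python3 plan.py .50 .36 .29 35 -.35
python3 -c "
from h import *
print(telemetry.get_obs()['qpos'].round(1))"
```

```text
t 22.3 pos [0.529  0.1463 0.2864] F [0.01 0.3  0.61] w 0.0499 gf 0.0
shift now cm [ 2.3  21.35 -2.04] turn [-0.0011 -0.0089 -0.0003] shift after turn [ 2.27 21.35 -2.04]
[-17.8 -17.2  -8.7 120.4  17.3  46.7  54.3]
```

Request:
drive_tool --angular '[[0,0,0],[0,0,0],[0,0,0],[0,0,0],[0,0,0],[0,0,0],[0,0,0],[0,0,0],[0,0,0],[0,0,0],[0,0,0],[0,0,0],[0,0,0]]' --delta_pos '[[0.05,0.5,-0.05],[0.1,1,-0.1],[0.2,1.6,-0.15],[0.2,2.2,-0.15],[0.2,2.2,-0.15],[0.2,2.2,-0.15],[0.2,2.2,-0.15],[0.2,2.2,-0.15],[0.2,2.2,-0.15],[0.2,2.2,-0.15],[0.2,2.2,-0.15],[0.1,1,0],[0,0,0]]' --gripper '[5,5,5,5,5,5,5,5,5,5,5,5,5]'

```text
time_s: 23.6
tool_pos: [0.5036, 0.3653, 0.2848]
tool_rot: [-179.9, 34.3, 179.8]
force: [0.2, 0.1, -0.6]
grip_width: 0.05
grasp_force: 0.0
```

Request:
drive_tool --angular '[[0,0,0],[0,0,0],[0,0,0],[0,0,0],[0,0,0],[0,0,0],[0,0,0],[0,0,0],[0,0,0],[0,0,0],[0,0,0],[0,0,0],[0,0,0],[0,0,0],[0,0,0]]' --delta_pos '[[0,0,0],[0,0,0],[0,0,0],[0,0,0],[0,0,0],[0,0,0],[0,0,0],[0,0,0],[0,0,0],[0,0,0],[0,0,0],[0,0,0],[0,0,0],[0,0,0],[0,0,0]]' --gripper '[5,5,5,5,5,5,5,5,5,5,5,5,5,5,5]'

```text
time_s: 25.1
tool_pos: [0.5046, 0.3633, 0.2857]
tool_rot: [-179.9, 34.4, 179.7]
force: [-0.0, 0.5, 0.2]
grip_width: 0.0502
grasp_force: 0.0
```

```bash
python3 - <<'E'
from h import *
s=eyes.read_camera('scene');
for _ in range(3): s2=eyes.read_camera('scene')
d=np.abs(s['pixels'].astype(int)-s2['pixels'])[130:240,220:330].max();print('motion',d,telemetry.get_obs()['force'].round(1))
t=eyes.read_camera('top')
a=cv2.resize(s2['pixels'][120:250,200:330,::-1],(480,480),interpolation=cv2.INTER_CUBIC)
b=cv2.resize(t['pixels'][110:310,180:460,::-1],(320,480*320//480))
b=cv2.copyMakeBorder(b,0,480-b.shape[0],0,0,cv2.BORDER_CONSTANT)
cv2.imwrite('pics/end.png',np.hstack([a,b]))
E
```

```text
motion 76 [ 0.1 -0.4 -0.7]
```

View pics/end.png

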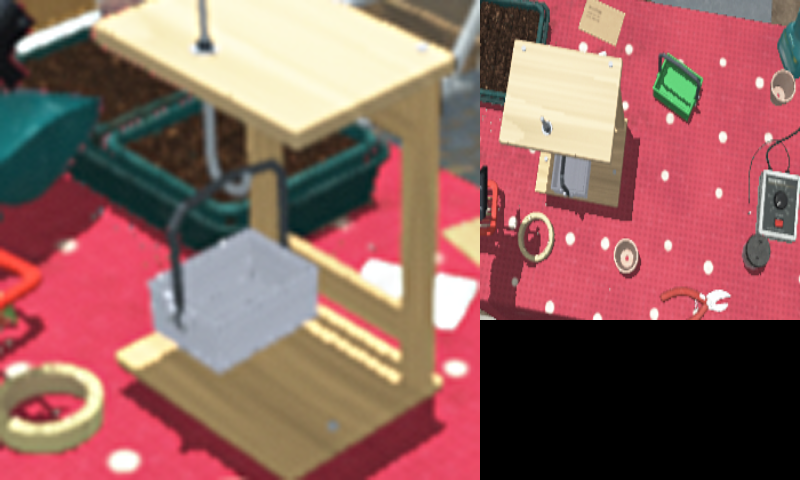

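The basket hangs by its bail in the crook (crop (235,185)), and the pot, tape and jar are in place. I wait for any swing to die out.

Request:
drive_tool --angular '[[0,0,0],[0,0,0],[0,0,0],[0,0,0],[0,0,0],[0,0,0],[0,0,0],[0,0,0],[0,0,0],[0,0,0],[0,0,0],[0,0,0],[0,0,0],[0,0,0],[0,0,0],[0,0,0],[0,0,0],[0,0,0],[0,0,0],[0,0,0]]' --delta_pos '[[0,0,0],[0,0,0],[0,0,0],[0,0,0],[0,0,0],[0,0,0],[0,0,0],[0,0,0],[0,0,0],[0,0,0],[0,0,0],[0,0,0],[0,0,0],[0,0,0],[0,0,0],[0,0,0],[0,0,0],[0,0,0],[0,0,0],[0,0,0]]' --gripper '[5,5,5,5,5,5,5,5,5,5,5,5,5,5,5,5,5,5,5,5]'

```text
time_s: 27.35
tool_pos: [0.5046, 0.3633, 0.2856]
tool_rot: [-179.9, 34.4, 179.7]
force: [-0.4, -0.2, -0.1]
grip_width: 0.0497
grasp_force: 0.0
```

```bash
python3 - <<'E'
from h import *
import fit
from scipy.optimize import minimize
f=[eyes.read_camera('scene') for _ in range(10)]
g=[cv2.cvtColor(x['pixels'],cv2.COLOR_RGB2GRAY)[130:225,235:290].astype(np.float32) for x in f]
print('shift px',[np.round(cv2.phaseCorrelate(g[0],k)[0],2).tolist() for k in g[1:]],'mean diff',[round(float(np.abs(g[0]-k).mean()),2) for k in g[1:]])
t=eyes.read_camera('top');V=[]
p=f[-1];k=models.cut_out(p,'basket');e=(262,195);k=min(k,key=lambda a:np.hypot(*(np.array(a['centre'])-e)));m=k['pixels'].astype(np.float32);print(k['centre'],k['p'])
for d in(-6,-4,-2,0,2,4,6):
    best=9
    def c(v):
        Rm=R.from_euler('YX',[d,0],degrees=True).as_matrix()
        fit.W=lambda P,q:(P-[0,0,.15])@Rm.T+[.582+v[0]/100,.143+v[1]/100,.231]
        r=fit.render(p,None,fit.BA,True);return 1-np.minimum(r,m).sum()/np.maximum(r,m).sum()
    r=minimize(c,[0,0],method='Nelder-Mead',options=dict(initial_simplex=[[0,0],[.5,0],[0,.5]],maxiter=40));print(d,r.x.round(2),round(r.fun,3))
E
```

```text
shift px [[0.02, -0.01], [0.0, -0.0], [0.01, -0.0], [0.02, -0.0], [0.01, -0.0], [-0.0, -0.0], [0.01, -0.0], [0.03, -0.01], [0.0, 0.0]] mean diff [0.7, 0.71, 0.71, 0.71, 0.72, 0.72, 0.72, 0.71, 0.7]
[264.3, 197.9] 0.76
-6 [-1.03 -0.1 ] 0.129
-4 [-0.69  0.04] 0.103
-2 [-0.37  0.03] 0.082
0 [-0.01  0.06] 0.08
2 [0.23 0.01] 0.096
4 [0.65 0.07] 0.12
6 [0.92 0.13] 0.154
```

Still, level (within about 1°), centred at the hook. Handing in.

```bash
python3 -c "
from cell import env
print(env.sign_off())"
```

```text
the job is handed in; nothing more can be done
None
```

The basket hangs by the middle of its bail in the hook, level to within about 1° and still, with the pot, tape and jar left in place, and the job was handed in at about 28 s; I felt no bump on the shelf.

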